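Load the inspection stand and hold its sprung camera boom out

TASK

Three aluminium sleeves stand on the bench: stand the one that properly fits the round nest of the inspection stand (neither too big nor loose) down in the nest and let go of it. Then squeeze the release button on the side of the camera head and pull the spring-loaded boom past its first stop right out to its second stop, so that the camera looks down on the sleeve, and finish while still holding it there in the gripper, because the spring would draw it back. Leave the circuit board, the spool and the screwdriver where they are.

Things in the scene. Friction and masses are not known exactly. Their poses are not given: they have to be found in the camera images.
- stand: Inspection stand, fixed, differently placed and turned each time. Grey base plate x +-50, y -70 to 330 mm, 10 mm thick; pale green foot box y 230 to 380 mm, 55 mm high; steel column at y 285 mm, top z 200 mm; level steel tube (dia. 26 mm, y 175 to 375 mm, axis z 155 mm) out of which the boom slides along the stand's -y. Origin: on the bench under the nest axis; z up.
- nest_floor (a point): Centre of the nest's floor, 22 mm above the bench. The nest is a dark steel block on the base plate, 64 x 64 mm, top 32 mm above the bench, with an upright round blind hole, diameter 34.5 mm, 10 mm deep, 3 mm chamfer at the mouth. A fitting sleeve stands on this point; 30 mm of it stay above the block. Axes as the stand.
- head_center (a point): Centre of the camera head on the boom's end: pale green block 34 (x) x 40 (y) x 44 (z) mm, centre 155 mm above the bench, lens barrel hanging 36 mm below, nothing above. Boom home: at y = 140 mm in the stand's frame; second stop: over the nest. Axes as the stand. Pinch it from above across x: one finger on its plain -x side, the other on the button on its +x side.
- catch_face (a point): Middle of the outer face of the release button: grey cap 24 mm (y) x 28 mm (z) on the head's +x side at mid height, standing 7.5 mm proud (head and button 41.5 mm across, 35.5 mm when pressed home). It is pressed towards the stand's -x.
- boom (a joint): How far the boom is pulled out, m: 0 = home, locked by a catch; 0.070 = first stop, where the catch drops in (it rests at 0.068) if the button is let out there or farther out; 0.140 = second stop, a plain end stop without catch. A spring draws it home: 6 N at home, 10 N at the second stop. A damper slows it (60 N per m/s). With the button held in it slides all the way.
- catch (a joint): How far the release button is pressed, in m: 0 = out, 0.006 = fully in; the catch is free beyond 0.003. Sprung: 3 N to start, 6 N fully in.
- sleeve_24: the thinnest of three loose plain aluminium sleeves (short upright tubes) standing on the bench, alike except for outer diameter: outer diameter 24 mm, bore 14 mm, height 40 mm, about 50 g. Origin: centre of its underside; z up its axis.
- sleeve_32: the middle one of three loose plain aluminium sleeves (short upright tubes) standing on the bench, alike except for outer diameter: outer diameter 32 mm, bore 14 mm, height 40 mm, about 50 g. Origin: centre of its underside; z up its axis.
- sleeve_40: the thickest of three loose plain aluminium sleeves (short upright tubes) standing on the bench, alike except for outer diameter: outer diameter 40 mm, bore 14 mm, height 40 mm, about 50 g. Origin: centre of its underside; z up its axis.
- circuit_board: Bystander: red circuit board with parts on it, 70 x 100 mm, 24 mm high over all, lying loose. Origin: centre of its underside.
- solder_spool: Bystander: standing grey spool, diameter 54 mm, 42 mm high. Origin: centre of its underside.
- screwdriver: Bystander: loose screwdriver lying on the bench, about 200 mm long. Origin: under its middle; x from handle to tip.

How it is judged (in metres and radians):
On the way, in this order (a step that is already met when the one before it is completed fails the run):
1. the 32 mm sleeve stands in the nest, let go, the boom still home (horizontal distance between sleeve_32 and nest_floor below 0.004 m and z of sleeve_32 in the frame of nest_floor between -0.003 and 0.003 m and angle between sleeve_32's own z axis and vertical below 0.07 rad and contact force between the fingers and sleeve_32 below 0.1 N and value of joint boom below 0.02 m), for 0.2 s.
2. the release button is pressed in (value of joint catch above 0.003 m), for 0.05 s.
3. the boom is pulled past its first stop to the second stop (value of joint boom above 0.13 m), for 0.2 s.
At the end, for the whole second after the job is handed in: The 32 mm sleeve stands in the nest (within 4 mm of its axis, 3 mm of its floor, tilt under 4 degrees), untouched by the robot; the fingers hold the camera head (over 3 N), still, with the boom over 130 of 140 mm out; board, spool and screwdriver within 30 mm of their start (horizontal distance between sleeve_32 and nest_floor below 0.004 m and z of sleeve_32 in the frame of nest_floor between -0.003 and 0.003 m and angle between sleeve_32's own z axis and vertical below 0.07 rad and value of joint boom above 0.13 m and velocity of joint boom between -0.01 and 0.01 m/s and contact force between the fingers and boom above 3 N and contact force between anything else and sleeve_32 above 0.1 N and contact force between the arm and sleeve_32 below 0.1 N and distance of each of circuit_board, solder_spool, screwdriver from where it was at the start of the episode below 0.03 m); the arm keeps its last pose, push and grip.
It fails at once if the circuit board is moved by more than 30 mm (distance of circuit_board from where it was at the start of the episode above 0.03 m).
It fails at once if the solder spool is moved by more than 30 mm (distance of solder_spool from where it was at the start of the episode above 0.03 m).
It fails at once if the screwdriver is moved by more than 30 mm (distance of screwdriver from where it was at the start of the episode above 0.03 m).
It also fails if it takes over 48 s, if anything falls off the work surface, if the arm or the gripper's body presses on something with over 40 N, if the wrist force passes 120 N, or if a joint passes its speed limit or range.

ROBOT

A 6-joint arm with a two-finger parallel gripper is mounted at the origin on the work surface. World frame = base frame: x ahead of the robot, y to its left, z up, the work surface at z = 0. Lengths are in m, angles in degrees, forces in N, time in s.
With the tool pointing down it reaches from about 0.25 to 0.725 m from the base axis. Payload 9.7 kg.
Tool frame: the origin (TCP) lies at the very end of the fingers, on their centre line; the grasp point (between the pads) lies 19 mm behind it; z points along the fingers, y is the line along which they close (so a half turn about z gives the same grasp; the last joint's range is limited). The gripper opens to 85 mm and grips with 20 to 120 N. Pads are 22 mm wide; open, the fingers measure 114 mm over their backs; the gripper's body (76 mm by 85 mm) begins 54 mm behind the grasp point. The pads swing forward as they close: fully open they stand 13 mm farther back than shut.
Start: joints at [75.688, 4.979, 10.078, 95.1, 0, 90], TCP at [0.136, 0.533, 0.231] pointing down, gripper open.
Joint ranges: [-179.16, 179.16], [-48.56, 103.87], [-65.8, 70.77], [-126.05, 130.52], [-82.76, 87.17], [-180, 180]. Speed limits (degrees/s): [127.2, 127.2, 147.25, 180, 180, 180].

INTERFACE

Orientations are given as [roll, pitch, yaw] about the fixed x, y, z axes, in that order (R = Rz(yaw) Ry(pitch) Rx(roll)).
In Python, from workcell import bot gives the robot as it stands.
- The arm moves only by the tool step_arm, never from a script. Its argument "targets" is a list of rows, each a list of 3 entries, a list of its own where there are three numbers: the opening, from 0 (shut) to 1 (fully open), then the shift along the world's x, y, z in mm, then the turn, a rotation vector about the world's x, y, z in rad. In form: [[grip, [tx, ty, tz], [wx, wy, wz]], ...]. A call has 1 to 8 rows; each row is the pose to reach, as a shift and turn from the pose commanded when the call began; what a row does not reach only later rows make up. A row lasts 1/10 s, in which the tool goes at most 50 mm and 8.59 degrees, less where a joint would pass 70% of its speed; a pose out of reach is approached as far as the arm can. A call with a gripper value outside its range is refused whole. The fingers move at their own pace and stop on an object; "force" is the grip in N (left out, the last holds). Time passes only in rows, so rows that repeat a pose let the fingers close. It gives the time, the measured TCP pose, the force, the opening and the grip force at its end, in the units of the state.
- bot.get_obs(): the state, without advancing time (a new reading comes with each control period).
- bot.camera(name): name is "side" or "top" or "wrist"; returns (picture, depth): 400x640x3 uint8, red, green, blue; 400x640 float32, m along the optical axis (not along the pixel's ray), 0 where there is no reading.
- bot.camera_params(name): a dict with "K" (3x3 intrinsics, pixels), "k1" (the pictures are not rectified: a ray, as slopes to the right and down, at radius r is drawn at 1 + k1 r^2 times it, then the intrinsics apply), "R" (3x3) and "t" (3): a world point X has camera coordinates R X + t. Camera axes: x right, y down, z forward; pixel columns grow to the right and rows downward; lengths in m; the calibration is good to about 2 mm. A picture is of the moment at which its call begins: read the wrist's pose just before it. camera_params takes no time and is no camera call; for the wrist camera it gives the pose at the moment of the call.
- bot.job_done(): hands the job in; it is judged then, once.
The state is a dict: "time": time; "q": joint angles; "qd": joint speeds; "joint_efforts": joint torques, N m; "ee_pos": TCP position; "tcp_rot": TCP orientation; "wrist_force": force on the tool from outside, world axes, zero at the start; "torque": the same for the moment, N m; "opening": finger opening in m; "grasp_force": force on a finger pad.
Only numpy, scipy, OpenCV 4.12 (cv2) and the standard library are available. Lean on these libraries where they do the work, as an engineer would, in place of code of your own. Each camera call takes 0.05 s, during which the arm holds its last target. There are 200 camera calls.

## Working session

There is one attempt and no reset: what is moved stays moved. The work goes in short steps, Python scripts to look and compute and a tool call to move; the robot and the scene stay as the last step left them, time stands still between calls to the robot, and variables do not carry over. Pictures are saved under pics/ and viewed, at most 10 in all, crops included, and the job is handed in when it is done.

Besides the shell and the picture viewer there is one more tool, called after ">>>" as name(argument=value, ...), one argument or row to a line, values as JSON. step_arm: Moves the arm, as the interface text tells. Its arguments: {"type":"object","properties":{"targets":{"type":"array","items":{"type":"array"}},"force":{"type":"number"}},"required":["targets"]}

```bash
mkdir -p pics; ls; cat > h.py <<'E'
import numpy as np, cv2
from workcell import bot
def cloud(n):
    p=bot.camera_params(n); img,d=bot.camera(n)
    return img,d,p
def rays(p,uv):
    K=np.array(p["K"],float); k=p["k1"]
    s=(np.array(uv,float).reshape(-1,2)-K[:2,2])/[K[0,0],K[1,1]]
    u=s.copy()
    for _ in range(20): u=s/(1+k*(u**2).sum(1,keepdims=True))
    return np.c_[u,np.ones(len(u))]
def world(p,uv,d):
    c=rays(p,uv)*np.array(d).reshape(-1,1)
    return (c-np.array(p["t"]))@np.array(p["R"])
def onplane(p,uv,z):
    R=np.array(p["R"]);t=np.array(p["t"]); r=rays(p,uv)@R; o=-R.T@t
    return o+r*((z-o[2])/r[:,2:3])
E
python3 - <<'E'
from h import *
for n in("top","side"):
    img,d,p=cloud(n); cv2.imwrite(f"pics/{n}0.png",img[...,::-1]); np.savez(n+"0.npz",img=img,d=d)
    print(n,p["K"],p["k1"],-np.array(p["R"]).T@p["t"], (d>0).mean())
print(bot.get_obs())
E
```

```text
pics
top [[450.38853367   0.         325.05516798]
 [  0.         450.38853367 203.12057883]
 [  0.           0.           1.        ]] 0.000747058894528969 [ 0.42019917 -0.16325115  1.18138742] 0.9961796875
side [[488.08108847   0.         307.83750419]
 [  0.         488.08108847 200.03810946]
 [  0.           0.           1.        ]] -0.005903957358178862 [ 0.16480583 -0.93912257  0.70032692] 0.99598828125
{'time': 0.1, 'q': array([ 7.56874874e+01,  5.00693529e+00,  1.00402941e+01,  9.50991387e+01,
       -7.82683596e-04,  9.00011572e+01]), 'qd': array([-0.087086  , -0.06481888,  0.10617574, -0.00413868,  0.00353382,
        0.02209632]), 'joint_efforts': array([ 5.84768277e-04, -5.21561694e+01,  4.65653872e+01,  1.59179885e-02,
       -5.28008366e-05, -2.08739931e-05]), 'ee_pos': array([0.13592118, 0.53273814, 0.23067533]), 'tcp_rot': array([-1.79934220e+02,  7.84011676e-04,  1.65686331e+02]), 'wrist_force': array([-0.06067905,  0.34894878,  0.93170487]), 'torque': array([-0.00448034,  0.00331238,  0.00871741]), 'grasp_force': 0.0, 'opening': 0.08564567876538697}
```

View pics/top0.png

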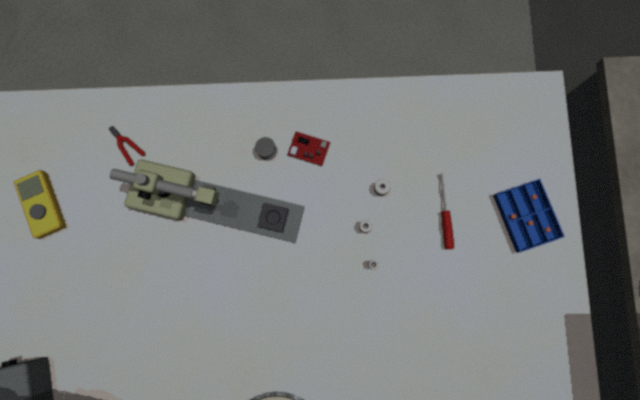

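View pics/side0.png

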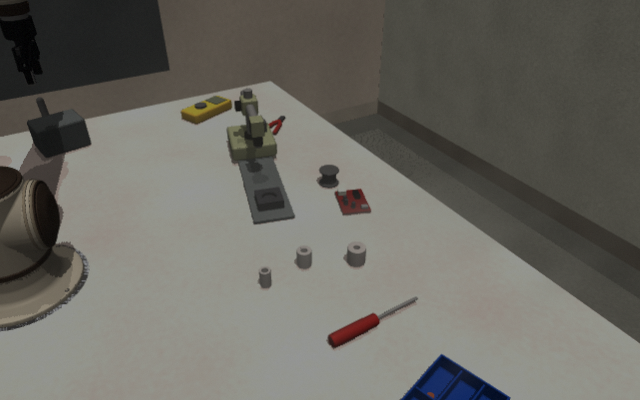

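Top view: sleeves at (381,187) large, (364,227) middle, (370,265) thin; nest at (273,217), head at (205,195). The side view confirms the layout, and nothing stands next to the middle sleeve or the nest.

```bash
python3 - <<'E'
from h import *
from scipy.ndimage import label
p=bot.camera_params("top"); f=np.load("top0.npz"); d=f["d"]; img=f["img"]
v,u=np.mgrid[:400,:640]; W=world(p,np.c_[u.ravel(),v.ravel()],d.ravel()).reshape(400,640,3)
z=W[...,2]
print("bench z",np.median(z[300:380,300:500]), "nest block", np.median(z[210:225,265:282]))
def blob(zlo,zhi,box,name):
    u0,u1,v0,v1=box; m=np.zeros(z.shape,np.uint8); m[v0:v1,u0:u1]=((z>zlo)&(z<zhi))[v0:v1,u0:u1]
    c=max(cv2.findContours(m,cv2.RETR_EXTERNAL,cv2.CHAIN_APPROX_NONE)[0],key=cv2.contourArea)
    r=cv2.minAreaRect(c); P=W[m>0]
    zz=np.median(P[:,2]); b=onplane(p,cv2.boxPoints(r),zz)
    print(name,m.sum(),"px",r,"z",zz,"ctr",onplane(p,[r[0]],zz)[0].round(4),"edges",np.round(1e3*np.linalg.norm(b[1]-b[0])),np.round(1e3*np.linalg.norm(b[2]-b[1])),"dirs",np.degrees(np.arctan2(*(b[1]-b[0])[1::-1])).round(2))
for n,c in(("s40",(381,187)),("s32",(364,227)),("s24",(370,265))): blob(.03,.05,(c[0]-18,c[0]+18,c[1]-18,c[1]+18),n)
blob(.022,.045,(245,300,190,245),"nest")
blob(.005,.045,(222,315,170,255),"plate")
blob(.165,.19,(196,225,175,215),"head")
blob(.14,.19,(100,225,150,215),"tube+head")
blob(.03,.07,(110,200,150,225),"foot")
blob(.01,.06,(245,285,130,165),"spool")
blob(.01,.06,(285,335,125,170),"board")
E
```

```text
bench z -0.0005413219771978452 nest block 0.02514175324573739
s40 173 px ((382.2500305175781, 186.75001525878906), (14.142135620117188, 14.849241256713867), 45.0) z 0.03886569412096028 ctr [ 0.6345 -0.2885  0.0389] edges 39.0 36.0 dirs -46.7
s32 105 px ((366.0, 226.0), (12.0, 12.0), 90.0) z 0.038820380346445076 ctr [ 0.5345 -0.2425  0.0388] edges 31.0 31.0 dirs -91.83
s24 49 px ((373.2500305175781, 264.2500305175781), (9.192388534545898, 8.485280990600586), 45.0) z 0.03893146341210054 ctr [ 0.4377 -0.2565  0.0389] edges 21.0 23.0 dirs -47.28
nest 549 px ((273.20587158203125, 217.17649841308594), (25.223703384399414, 24.98116683959961), 14.03624439239502) z 0.031206998649000704 ctr [ 0.5656 -0.0052  0.0312] edges 65.0 66.0 dirs -14.48
plate 3054 px ((259.4024963378906, 214.70562744140625), (85.2456283569336, 38.74127960205078), 12.835609436035156) z 0.01031906470565432 ctr [0.576  0.034  0.0103] edges 103.0 228.0 dirs -12.45
head 303 px ((206.05885314941406, 194.26470947265625), (18.675243377685547, 17.947635650634766), 14.03624439239502) z 0.1760673475015303 ctr [0.6049 0.1279 0.1761] edges 41.0 43.0 dirs -13.23
tube+head 1554 px ((163.18075561523438, 188.9954833984375), (111.31172180175781, 27.322107315063477), 13.1906099319458) z 0.16752509316457326 ctr [0.6221 0.2301 0.1675] edges 64.0 264.0 dirs -10.68
foot 1953 px ((155.72964477539062, 202.0558624267578), (60.217132568359375, 23.87150764465332), 13.671307563781738) z 0.05398852187754234 ctr [0.6114 0.2925 0.054 ] edges 61.0 158.0 dirs -11.58
spool 318 px ((264.7500305175781, 146.75001525878906), (19.091880798339844, 19.798988342285156), 45.0) z 0.04187374797439568 ctr [0.7508 0.0134 0.0419] edges 52.0 52.0 dirs -45.35
board 306 px ((306.7541198730469, 141.70492553710938), (17.926074981689453, 10.864289283752441), 5.19442892074585) z 0.013938686460075282 ctr [ 0.7688 -0.0954  0.0139] edges 30.0 48.0 dirs -6.18
```

>>> step_arm(
  targets=[
    [1, [20, -40, 0], [0, 0, -0.14]],
    [1, [40, -80, 0], [0, 0, -0.28]],
    [1, [60, -120, 0], [0, 0, -0.42]],
    [1, [80, -160, 0], [0, 0, -0.56]],
    [1, [100, -200, 0], [0, 0, -0.7]],
    [1, [120, -240, 0], [0, 0, -0.84]],
    [1, [140, -280, 0], [0, 0, -0.98]],
    [1, [160, -320, 0], [0, 0, -1.12]],
  ],
  force=40,
)

```text
time: 0.9
ee_pos: [0.2962, 0.2113, 0.2312]
tcp_rot: [180.0, -0.0, 101.2]
wrist_force: [1.3, -0.0, -0.1]
opening: 0.0857
grasp_force: 0.0
```

>>> step_arm(
  targets=[
    [1, [20, -40, 0], [0, 0, -0.12]],
    [1, [40, -80, 0], [0, 0, -0.24]],
    [1, [60, -120, 0], [0, 0, -0.36]],
    [1, [80, -160, 0], [0, 0, -0.45]],
    [1, [100, -200, 0], [0, 0, -0.45]],
    [1, [120, -240, 0], [0, 0, -0.45]],
    [1, [140, -280, 0], [0, 0, -0.45]],
    [1, [160, -320, 0], [0, 0, -0.45]],
  ],
)

```text
time: 1.7
ee_pos: [0.4563, -0.1091, 0.2311]
tcp_rot: [-180.0, -0.0, 75.7]
wrist_force: [1.1, 1.5, 0.4]
opening: 0.0853
grasp_force: 0.0
```

```bash
python3 - <<'E'
from h import *
img,d,p=cloud("wrist"); cv2.imwrite("pics/w1.png",img[...,::-1]); np.savez("w1.npz",img=img,d=d,**{k:p[k] for k in("K","k1","R","t")})
print(p, -np.array(p["R"]).T@p["t"]); print(onplane(p,[[0,0],[639,0],[639,399],[0,399]],0).round(3))
E
```

```text
{'K': array([[286.14948348,   0.        , 314.49585376],
       [  0.        , 286.14948348, 205.96266465],
       [  0.        ,   0.        ,   1.        ]]), 'k1': -0.009252709354395934, 'R': array([[ 9.68860827e-01, -2.47604890e-01, -7.18919529e-04],
       [-2.36999344e-01, -9.28194938e-01,  2.86854438e-01],
       [-7.16938592e-02, -2.77751645e-01, -9.57973911e-01]]), 't': array([-0.46910961, -0.03125298,  0.38050368])} [ 0.47437476 -0.03947717  0.3731404 ]
[[ 0.161  0.177  0.   ]
 [ 0.864 -0.002  0.   ]
 [ 0.907 -0.627  0.   ]
 [-0.171 -0.352  0.   ]]
```

View pics/w1.png

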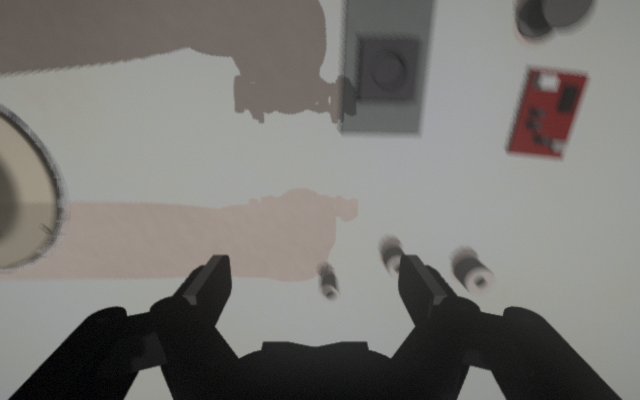

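Wrist view: nest hole at about (388,70), middle sleeve at (390,248) partly behind the right finger. I'll shift so that the sleeve comes between the fingers.

>>> step_arm(
  targets=[
    [1, [26, -30, -10], [0, 0, 0]],
    [1, [52, -60, -20], [0, 0, 0]],
    [1, [78, -90, -30], [0, 0, 0]],
    [1, [78, -90, -30], [0, 0, 0]],
    [1, [78, -90, -30], [0, 0, 0]],
  ],
)

```text
time: 2.25
ee_pos: [0.5337, -0.1974, 0.1999]
tcp_rot: [-179.8, -0.0, 75.7]
wrist_force: [0.1, 0.3, -0.3]
opening: 0.0852
grasp_force: 0.0
```

```bash
cat >> h.py <<'E'
def W3(p,d):
    v,u=np.mgrid[:400,:640]; return world(p,np.c_[u.ravel(),v.ravel()],d.ravel()).reshape(400,640,3)
E
python3 - <<'E'
from h import *
f=np.load("w1.npz"); p={k:f[k] for k in("K","k1","R","t")}; p["k1"]=float(p["k1"])
W=W3(p,f["d"]); z=W[...,2]
m=((z>.026)&(z<.04)).astype(np.uint8); m[140:]=0;m[:,:340]=0;m[:,440:]=0
P=W[m>0]; print("nest w1",len(P),P[:,2].mean()); r=cv2.minAreaRect(P[:,:2].astype(np.float32)*1000); print(r)
c=max(cv2.findContours(m,0,1)[0],key=cv2.contourArea); b=onplane(p,cv2.boxPoints(cv2.minAreaRect(c)),.032); print(b.mean(0),b.round(4).tolist())
img,d,p=cloud("wrist"); cv2.imwrite("pics/w2.png",img[...,::-1]); np.savez("w2.npz",img=img,d=d,**{k:p[k] for k in("K","k1","R","t")})
W=W3(p,d); z=W[...,2]
m=((z>.034)&(z<.046)&(np.linalg.norm(W[...,:2]-[.5345,-.2425],axis=2)<.035)).astype(np.uint8)
c=max(cv2.findContours(m,0,1)[0],key=cv2.contourArea); e=cv2.fitEllipse(c); print("s32 px",e,m.sum(),onplane(p,[e[0]],.04),W[m>0].mean(0))
print(bot.get_obs()["ee_pos"])
E
```

```text
nest w1 3056 0.031223805252877178
((564.61181640625, -3.4375267028808594), (64.94078063964844, 64.74551391601562), 74.68822479248047)
[ 0.5647511  -0.00401549  0.032     ] [[0.5241, -0.0263, 0.032], [0.542, 0.0379, 0.032], [0.6036, 0.019, 0.032], [0.5894, -0.0466, 0.032]]
s32 px ((324.2697448730469, 224.2251739501953), (26.069177627563477, 26.999874114990234), 78.43733978271484) 493 [[ 0.53408786 -0.23861383  0.04      ]] [ 0.53402404 -0.23911557  0.03885511]
[ 0.53358788 -0.19685682  0.20092715]
```

View pics/w2.png

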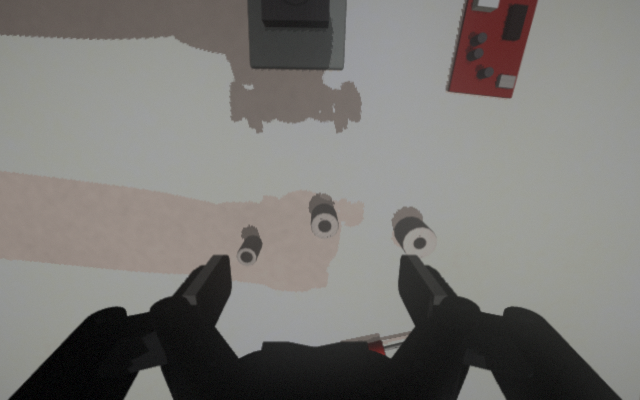

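The middle sleeve's top is at (324,224), well clear between the open fingers, and the wrist and top views agree within 4 mm. I'll go to the grasp.

>>> step_arm(
  targets=[
    [1, [0, -41, -30], [0, 0, 0]],
    [1, [0, -41, -70], [0, 0, 0]],
    [1, [0, -41, -110], [0, 0, 0]],
    [1, [0, -41, -150], [0, 0, 0]],
    [1, [0, -41, -175], [0, 0, 0]],
    [1, [0, -41, -186], [0, 0, 0]],
    [1, [0, -41, -186], [0, 0, 0]],
  ],
)

```text
time: 3.0
ee_pos: [0.5334, -0.2372, 0.015]
tcp_rot: [-179.9, -0.0, 75.8]
wrist_force: [-0.0, 0.4, 0.2]
opening: 0.0854
grasp_force: 0.0
```

>>> step_arm(
  targets=[
    [0, [0, 0, 0], [0, 0, 0]],
    [0, [0, 0, 0], [0, 0, 0]],
    [0, [0, 0, 0], [0, 0, 0]],
    [0, [0, 0, 0], [0, 0, 0]],
    [0, [0, 0, 0], [0, 0, 0]],
    [0, [0, 0, 0], [0, 0, 0]],
    [0, [0, 0, 0], [0, 0, 0]],
    [0, [0, 0, 0], [0, 0, 0]],
  ],
  force=30,
)

```text
time: 3.8
ee_pos: [0.5345, -0.2383, 0.0165]
tcp_rot: [179.9, 0.0, 75.7]
wrist_force: [-1.2, 0.9, 5.9]
opening: 0.0308
grasp_force: 29.6
```

>>> step_arm(
  targets=[
    [0, [0, 0, 15], [0, 0, 0]],
    [0, [0, 0, 40], [0, 0, 0]],
    [0, [0, 0, 80], [0, 0, 0]],
    [0, [5, 40, 90], [0, 0, 0]],
    [0, [10, 80, 90], [0, 0, 0]],
    [0, [15, 115, 90], [0, 0, 0]],
    [0, [15, 115, 90], [0, 0, 0]],
    [0, [15, 115, 90], [0, 0, 0]],
  ],
)

```text
time: 4.6
ee_pos: [0.5492, -0.1225, 0.1063]
tcp_rot: [179.9, 0.0, 75.8]
wrist_force: [-0.7, 0.3, -0.8]
opening: 0.0304
grasp_force: 30.0
```

```bash
python3 - <<'E'
from h import *
img,d,p=cloud("wrist"); cv2.imwrite("pics/w3.png",img[...,::-1]); np.savez("w3.npz",img=img,d=d,**{k:p[k] for k in("K","k1","R","t")})
W=W3(p,d); z=W[...,2]
o=bot.get_obs(); print(o["ee_pos"],o["opening"],o["grasp_force"],o["wrist_force"])
E
```

```text
[ 0.54909414 -0.12328959  0.10604549] 0.030781090932010795 29.9537412263453 [-0.03586622 -0.78316514 -0.39225109]
```

View pics/w3.png

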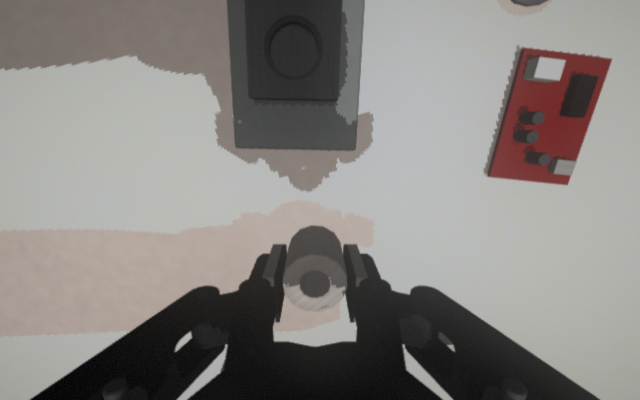

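The sleeve is held upright (bore at about (315,284)) and the nest hole sits at (293,48). Now measuring both in this one frame.

```bash
python3 - <<'E'
from h import *
f=np.load("w3.npz"); p={k:f[k] for k in("K","k1","R","t")}; p["k1"]=float(p["k1"]); img=f["img"]; d=f["d"]
W=W3(p,d); z=W[...,2]; g=cv2.cvtColor(img,cv2.COLOR_RGB2GRAY)
# sleeve top: bright ring, depth
m=((z>.122)&(z<.138)).astype(np.uint8); m[:240]=0; m[330:]=0; m[:,:280]=0; m[:,352:]=0
m=m*(g>90).astype(np.uint8)
c=max(cv2.findContours(m,0,1)[0],key=cv2.contourArea); h=cv2.convexHull(c)
print("top z",np.median(z[m>0]),m.sum())
for q in (cv2.fitEllipse(c),cv2.fitEllipse(h)): print("sleeve",q,onplane(p,[q[0]],np.median(z[m>0])))
b=((g<75)).astype(np.uint8); b[:262]=0; b[305:]=0; b[:,:298]=0; b[:,333:]=0
cc=max(cv2.findContours(b,0,1)[0],key=cv2.contourArea); q=cv2.fitEllipse(cc); print("bore",q,onplane(p,[q[0]],np.median(z[m>0])))
# hole
n=(z<.029).astype(np.uint8); n[:5]=0;n[92:]=0;n[:,:258]=0;n[:,330:]=0
for cc in cv2.findContours(n,0,1)[0]:
    if cv2.contourArea(cc)>300: q=cv2.fitEllipse(cc); print("hole",q,onplane(p,[q[0]],.027),W[n>0].mean(0)); 
t=((z>.028)&(z<.036)).astype(np.uint8); t[105:]=0
P=W[t>0]; r=cv2.minAreaRect((P[:,:2]*1000).astype(np.float32)); print("block",r)
pl=((z>.006)&(z<.014)).astype(np.uint8); pl[155:]=0; pl[:,:215]=0;pl[:,375:]=0
rows=range(20,140,3)
for side in(0,1):
    e=[(np.flatnonzero(pl[v]+t[v])[-side],v) for v in rows]
    E=onplane(p,e,.010); print("edge",side,np.degrees(np.arctan(np.polyfit(E[:,1],E[:,0],1)[0])))
big=cv2.resize(img[:110,230:370],None,fx=5,fy=5); cv2.imwrite("pics/w3n.png",cv2.convertScaleAbs(big[...,::-1],alpha=2))
E
```

```text
top z 0.1290476866487384 1399
sleeve ((315.1813659667969, 288.49774169921875), (43.091552734375, 56.040794372558594), 84.75481414794922) [[ 0.54850442 -0.12742281  0.12904769]]
sleeve ((314.4205017089844, 284.2380676269531), (53.45313262939453, 62.675682067871094), 88.591064453125) [[ 0.54872085 -0.12509132  0.12904769]]
bore ((314.27862548828125, 283.107666015625), (24.137958526611328, 28.404380798339844), 93.25787353515625) [[ 0.54880549 -0.1244835   0.12904769]]
hole ((293.0315856933594, 47.75975799560547), (50.995426177978516, 57.09469223022461), 172.1969451904297) [[ 0.56450208 -0.00234103  0.027     ]] [ 0.56447945 -0.00145614  0.0223047 ]
block ((563.9219360351562, -4.895214080810547), (61.59721374511719, 64.44459533691406), 74.66329193115234)
edge 0 15.292919753047883
edge 1 15.434030937104326
```

View pics/w3n.png

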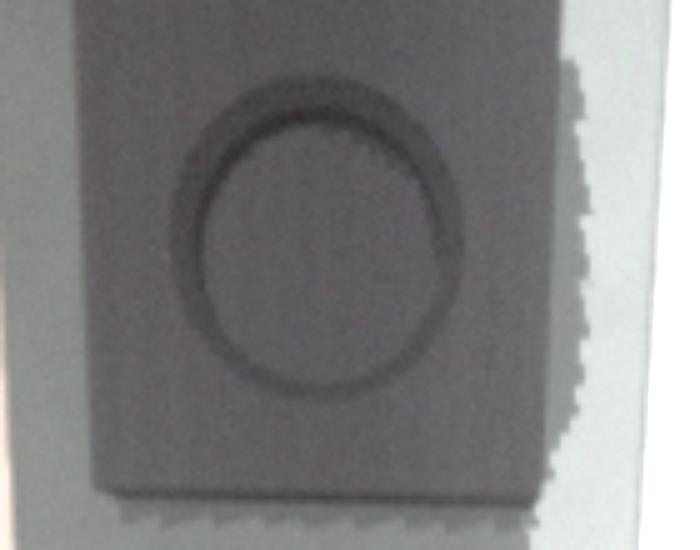

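>>> step_arm(
  targets=[
    [0, [4, 30, 0], [0, 0, -0.018]],
    [0, [9, 65, 0], [0, 0, -0.018]],
    [0, [13, 100, 0], [0, 0, -0.018]],
    [0, [16, 121, 0], [0, 0, -0.018]],
    [0, [16, 121, -20], [0, 0, -0.018]],
    [0, [16, 121, -40], [0, 0, -0.018]],
    [0, [16, 121, -50], [0, 0, -0.018]],
    [0, [16, 121, -50], [0, 0, -0.018]],
  ],
)

```text
time: 5.45
ee_pos: [0.5641, -0.003, 0.054]
tcp_rot: [-179.9, 0.0, 74.6]
wrist_force: [-0.3, -1.9, 0.0]
opening: 0.0301
grasp_force: 30.0
```

>>> step_arm(
  targets=[
    [0, [0, 0, -4], [0, 0, 0]],
    [0, [0, 0, -7], [0, 0, 0]],
    [0, [0, 0, -9], [0, 0, 0]],
    [0, [0, 0, -11], [0, 0, 0]],
    [0, [0, 0, -13], [0, 0, 0]],
    [0, [0, 0, -13], [0, 0, 0]],
  ],
)

```text
time: 6.05
ee_pos: [0.565, -0.0018, 0.0422]
tcp_rot: [-180.0, -0.0, 74.7]
wrist_force: [-0.5, 3.3, -0.0]
opening: 0.0308
grasp_force: 30.4
```

>>> step_arm(
  targets=[
    [0, [0, 0, -2], [0, 0, 0]],
    [0, [0, 0, -3], [0, 0, 0]],
    [0, [0, 0, -4], [0, 0, 0]],
    [0, [0, 0, -5], [0, 0, 0]],
    [0, [0, 0, -5], [0, 0, 0]],
  ],
)

```text
time: 6.55
ee_pos: [0.565, -0.0017, 0.0385]
tcp_rot: [180.0, -0.0, 74.7]
wrist_force: [-5.1, 4.8, 12.2]
opening: 0.031
grasp_force: 31.3
```

>>> step_arm(
  targets=[
    [1, [0, 0, 1], [0, 0, 0]],
    [1, [0, 0, 1], [0, 0, 0]],
    [1, [0, 0, 1], [0, 0, 0]],
    [1, [0, 0, 1], [0, 0, 0]],
    [1, [0, 0, 1], [0, 0, 0]],
    [1, [0, 0, 1], [0, 0, 0]],
    [1, [0, 0, 1], [0, 0, 0]],
  ],
)

```text
time: 7.25
ee_pos: [0.565, -0.0021, 0.0382]
tcp_rot: [-180.0, 0.0, 74.7]
wrist_force: [-0.1, 0.2, 0.0]
opening: 0.0858
grasp_force: 0.0
```

>>> step_arm(
  targets=[
    [1, [0, 0, 30], [0, 0, 0]],
    [1, [0, 0, 70], [0, 0, 0]],
    [1, [0, 0, 110], [0, 0, 0]],
    [1, [0, 0, 150], [0, 0, 0]],
    [1, [0, 0, 190], [0, 0, 0]],
    [1, [0, 0, 190], [0, 0, 0]],
    [1, [0, 0, 190], [0, 0, 0]],
  ],
)

```text
time: 7.95
ee_pos: [0.5654, -0.0021, 0.2291]
tcp_rot: [179.9, -0.0, 74.7]
wrist_force: [-0.3, -0.2, -1.1]
opening: 0.0851
grasp_force: 0.0
```

```bash
python3 - <<'E'
from h import *
img,d,p=cloud("wrist"); cv2.imwrite("pics/w4.png",img[...,::-1]); np.savez("w4.npz",img=img,d=d,**{k:p[k] for k in("K","k1","R","t")})
W=W3(p,d); z=W[...,2]; print(bot.get_obs()["ee_pos"],bot.get_obs()["wrist_force"])
m=((z>.054)&(z<.075)&(np.linalg.norm(W[...,:2]-[.565,-.0035],axis=2)<.03)).astype(np.uint8)
c=max(cv2.findContours(m,0,1)[0],key=cv2.contourArea); e=cv2.fitEllipse(c); print("s32",e,m.sum(),onplane(p,[e[0]],.062),W[m>0].mean(0),W[m>0][:,2].std())
A=np.c_[W[m>0][:,:2]-[.565,-.0035],np.ones(m.sum())]; print("plane",np.linalg.lstsq(A,W[m>0][:,2],rcond=None)[0])
h=((z>.168)&(z<.186)).astype(np.uint8); h[210:]=0
for c in cv2.findContours(h,0,1)[0]:
    if cv2.contourArea(c)>500:
        r=cv2.minAreaRect(c); b=onplane(p,cv2.boxPoints(r),.177); print("head",r,cv2.boundingRect(c),b.mean(0).round(4),np.linalg.norm(b[1]-b[0]),np.linalg.norm(b[2]-b[1]),b.round(4).tolist())
E
```

```text
[ 0.5649681  -0.00205614  0.22776559] [-0.35558587  0.24110366 -0.11328913]
s32 ((313.5572814941406, 188.5052490234375), (27.16118049621582, 27.514925003051758), 28.952880859375) 524 [[ 0.56472833 -0.00231413  0.062     ]] [ 0.56467058 -0.00267449  0.06079282] 0.0013235639765911147
plane [-0.01515946 -0.0115124   0.06079733]
head ((318.0, 22.0), (44.0, 68.0), 90.0) (284, 0, 69, 45) [0.6016 0.1208 0.177 ] 0.039805260668588124 0.02315677858158708 [[0.5854, 0.1372, 0.177], [0.6238, 0.1267, 0.177], [0.6185, 0.1042, 0.177], [0.5787, 0.1151, 0.177]]
```

View pics/w4.png

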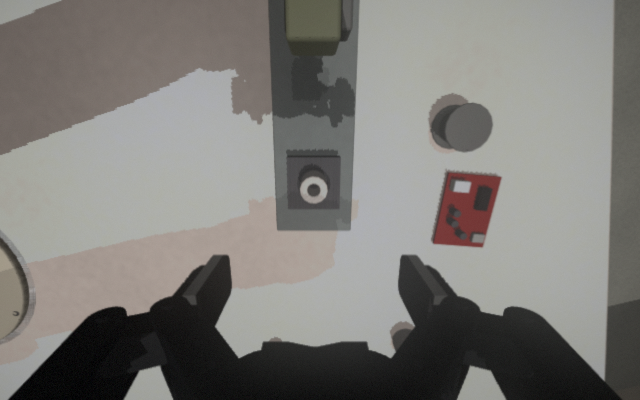

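Sleeve stands in the nest at (314,189), ring centred on the hole, upright and let go; top about 61 mm. The head shows at (318,22) with the button on its right. Moving half way for a full view of the head.

>>> step_arm(
  targets=[
    [1, [8, 30, 0], [0, 0, 0]],
    [1, [16, 60, 0], [0, 0, 0]],
    [1, [22, 82, 0], [0, 0, 0]],
    [1, [22, 82, 0], [0, 0, 0]],
    [1, [22, 82, 0], [0, 0, 0]],
  ],
)

```text
time: 8.5
ee_pos: [0.5864, 0.08, 0.2267]
tcp_rot: [-179.9, 0.1, 74.8]
wrist_force: [0.1, -1.2, 0.5]
opening: 0.0856
grasp_force: 0.0
```

```bash
python3 - <<'E'
from h import *
img,d,p=cloud("wrist"); cv2.imwrite("pics/w5.png",img[...,::-1]); np.savez("w5.npz",img=img,d=d,**{k:p[k] for k in("K","k1","R","t")})
W=W3(p,d); z=W[...,2]; print(bot.get_obs()["ee_pos"])
a=np.radians(-15.35); ex=np.array([np.cos(a),np.sin(a)]); ey=np.array([-ex[1],ex[0]])
for n,lo,hi in(("head top",.172,.184),("button",.158,.172)):
    S=(W[...,:2]-[.5646,-.0035])@np.c_[ex,ey]
    m=(z>lo)&(z<hi)&(abs(S[...,0])<.032)&(S[...,1]>.1)&(S[...,1]<.163); m[330:]=0
    if n=="button": m&=S[...,0]>.015
    q=S[m]; print(n,m.sum(),np.percentile(q,[1,5,50,95,99],axis=0).round(4).tolist(),np.median(z[m]))
E
```

```text
[0.58647731 0.07951004 0.22712175]
head top 3034 [[-0.0168, 0.1208], [-0.0153, 0.1232], [-0.0001, 0.1412], [0.015, 0.1578], [0.0168, 0.1596]] 0.17624851136033998
button 319 [[0.0173, 0.1287], [0.018, 0.1302], [0.0209, 0.1406], [0.0238, 0.1506], [0.0242, 0.1518]] 0.16828124585161786
```

View pics/w5.png

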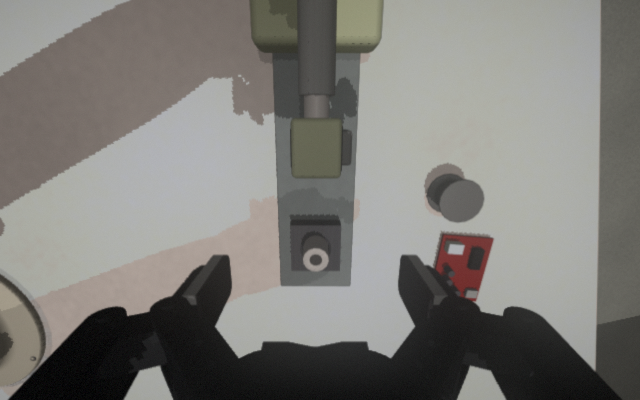

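Head top at (317,147) with the button at (347,147); in the stand frame it lies at (0, 140) mm as expected. Moving over it, then down.

>>> step_arm(
  targets=[
    [1, [8, 26, 0], [0, 0, 0]],
    [1, [15, 51, 0], [0, 0, 0]],
    [1, [15, 51, 0], [0, 0, 0]],
    [1, [15, 51, -30], [0, 0, 0]],
    [1, [15, 51, -60], [0, 0, 0]],
    [1, [15, 51, -80], [0, 0, 0]],
    [1, [15, 51, -91], [0, 0, 0]],
    [1, [15, 51, -91], [0, 0, 0]],
  ],
)

```text
time: 9.35
ee_pos: [0.6011, 0.1298, 0.1359]
tcp_rot: [-179.9, 0.1, 74.6]
wrist_force: [0.0, -0.8, 0.1]
opening: 0.0854
grasp_force: 0.0
```

>>> step_arm(
  targets=[
    [0, [0, 0, 0], [0, 0, 0]],
    [0, [0, 0, 0], [0, 0, 0]],
    [0, [0, 0, 0], [0, 0, 0]],
    [0, [0, 0, 0], [0, 0, 0]],
    [0, [0, 0, 0], [0, 0, 0]],
    [0, [0, 0, 0], [0, 0, 0]],
    [0, [0, 0, 0], [0, 0, 0]],
    [0, [0, 0, 0], [0, 0, 0]],
  ],
  force=50,
)

```text
time: 10.15
ee_pos: [0.6018, 0.1312, 0.139]
tcp_rot: [180.0, -0.0, 74.7]
wrist_force: [-6.0, 1.1, 8.2]
opening: 0.0346
grasp_force: 55.6
```

Width 34.6 mm, so the button is in (the sleeve also read 1.2 mm low). Pulling.

>>> step_arm(
  targets=[
    [0, [-2, -7, 0], [0, 0, 0]],
    [0, [-4, -15, 0], [0, 0, 0]],
    [0, [-6.5, -24, 0], [0, 0, 0]],
    [0, [-9, -33, 0], [0, 0, 0]],
    [0, [-11.5, -42, 0], [0, 0, 0]],
    [0, [-14, -51, 0], [0, 0, 0]],
    [0, [-16.5, -60, 0], [0, 0, 0]],
    [0, [-19, -69, 0], [0, 0, 0]],
  ],
)

```text
time: 10.95
ee_pos: [0.5834, 0.0643, 0.1389]
tcp_rot: [179.9, -0.3, 74.8]
wrist_force: [-1.7, 15.3, 6.1]
opening: 0.0348
grasp_force: 55.2
```

>>> step_arm(
  targets=[
    [0, [-2.5, -9, 0], [0, 0, 0]],
    [0, [-5, -18, 0], [0, 0, 0]],
    [0, [-7.5, -27, 0], [0, 0, 0]],
    [0, [-10, -36, 0], [0, 0, 0]],
    [0, [-12.5, -45, 0], [0, 0, 0]],
    [0, [-15, -54, 0], [0, 0, 0]],
    [0, [-17, -62, 0], [0, 0, 0]],
    [0, [-17, -62, 0], [0, 0, 0]],
  ],
)

```text
time: 11.75
ee_pos: [0.5661, 0.0013, 0.139]
tcp_rot: [179.9, -0.2, 74.7]
wrist_force: [-4.8, 11.3, 6.8]
opening: 0.0343
grasp_force: 55.7
```

>>> step_arm(
  targets=[
    [0, [-1, -4, 0], [0, 0, 0]],
    [0, [-2, -8, 0], [0, 0, 0]],
    [0, [-2.5, -10, 0], [0, 0, 0]],
    [0, [-2.5, -10, 0], [0, 0, 0]],
    [0, [-2.5, -10, 0], [0, 0, 0]],
  ],
)

```text
time: 12.25
ee_pos: [0.5646, -0.004, 0.139]
tcp_rot: [180.0, -0.7, 74.9]
wrist_force: [1.1, 35.6, 5.0]
opening: 0.0349
grasp_force: 56.0
```

```bash
python3 - <<'E'
from h import *
o=bot.get_obs(); print(o["time"],o["ee_pos"],o["wrist_force"],o["grasp_force"],o["opening"])
a=np.radians(-15.35); ex=np.array([np.cos(a),np.sin(a)]); ey=np.array([-ex[1],ex[0]])
for n in("top","side"):
    img,d,p=cloud(n); 
    if n=="side": cv2.imwrite("pics/end.png",cv2.resize(img[60:260,180:400],None,fx=3,fy=3,interpolation=cv2.INTER_CUBIC)[...,::-1])
    W=W3(p,d); S=(W[...,:2]-[.5646,-.0035])@np.c_[ex,ey]
    m=(W[...,2]>.03)&(W[...,2]<.066)&(np.hypot(*np.moveaxis(S,2,0))<.022); print(n,m.sum(),S[m].mean(0) if m.any() else "", np.percentile(W[...,2][m],95) if m.any() else "")
E
```

```text
12.25 [ 0.56464931 -0.00396332  0.13896313] [ 1.13010732 35.60800231  5.01092537] 55.97406506538391 0.03489638846085431
top 88 [-0.00479813 -0.01024156] 0.06343023923239577
side 221 [-0.00185548 -0.00834598] 0.06220328063541425
```

View pics/end.png

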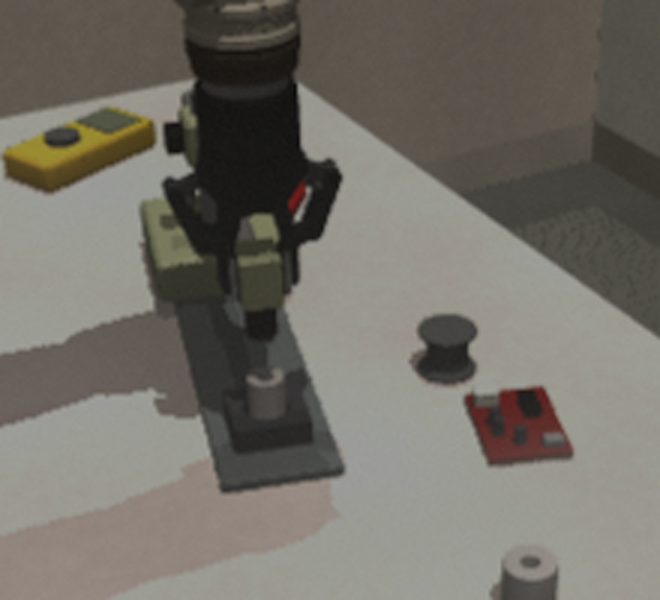

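The head (258,270) is above the sleeve (265,393), which stands in the nest. The boom is on its end stop: 35 N and 140 mm of travel. I'll ease the pull a little so the grip can't creep, then hand in.

>>> step_arm(
  targets=[
    [0, [0.5, 2, 0], [0, 0, 0]],
    [0, [1, 4, 0], [0, 0, 0]],
    [0, [1, 4, 0], [0, 0, 0]],
    [0, [1, 4, 0], [0, 0, 0]],
    [0, [1, 4, 0], [0, 0, 0]],
    [0, [1, 4, 0], [0, 0, 0]],
  ],
)

```text
time: 12.95
ee_pos: [0.5647, -0.0038, 0.139]
tcp_rot: [180.0, -0.3, 74.8]
wrist_force: [-4.9, 12.5, 7.1]
opening: 0.0347
grasp_force: 56.1
```

```bash
python3 -c "
from workcell import bot
print(bot.job_done())"
```

```text
the job is handed in; nothing more can be done
None
```

The 32 mm sleeve stands upright in the nest, let go. The boom is held at its second stop with the button pressed in, after about 140 mm of travel, and the camera is over the sleeve. I never touched the board, spool or screwdriver. I handed the job in at about 13 s; it returned no verdict.

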